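# Ease the sprung flap shut on the loaded test chamber

### The job

One of the two open test chambers on the bench has a drilled concrete block lying in it; the other is empty. Take the bar handle of the loaded chamber's flap and ease the flap down until it is fully shut, holding it back all the way so that its spring never snaps it down or slams it, then let go. Leave the empty chamber's flap standing open.

Things in the scene. Friction and masses are not known exactly. Their poses are not given: they have to be found in the camera images.
- flap (a joint): Angle (rad) of the flap to close, on the chamber with the block (grey concrete, 85 x 65 x 45 mm, two 24 mm holes upright). 0 = shut; starts at 1.75, fully open, 10 deg past upright. An over-centre spring holds it open above about 1.4; pull it to the front past that (1 to 2 N at the handle) and spring and weight drive it shut with about 3 N; let go, it slams. From the last 10 mm it settles harmlessly.
- flap_handle (a point): Middle of that flap's handle: black round bar, 12 mm thick, parallel to the hinge, on arms 42 mm either side. Axes turn with the flap: x to the hinge, y along the bar, z out of the outer face. Bar is 18 mm beyond the free edge, 33 mm off the outer face; 140 mm above the hinge when open, 40 when shut. It can turn in a grip that stays pointing down and pinches across it.
- flap_hinge (a point): Middle of that flap's hinge axis: on the chamber's rim away from the robot, 85 to 115 mm above the bench; does not move. Axes turn with the flap as for the handle; y is the hinge axis, and it opens by turning about +y. In these axes the handle lies at x -150, y 0, z +40 mm (arc of 155 mm radius). Flap: steel plate 125 mm long, 150 wide, 6 thick; shut, its top is 7 mm above the hinge.
- spare_flap (a joint): Angle (rad) of the other, empty chamber's flap: 0 = shut; starts at 1.75, fully open, and stays. Both chambers are alike: fixed white open-topped boxes with steel lining, 130 mm deep, 150 wide, 85 high, on feet 0 to 30 mm high, one left and one right (either may be the loaded one), turned up to 20 deg, flap hinged along the rim away from the robot.

How it is judged:
At the end, for the whole second after the job is handed in: The loaded chamber's flap is shut (within 0.06 rad, about 9 mm at the handle) and at rest, and the empty chamber's flap still stands open (above 1.5 rad) (value of joint flap below 0.06 rad and velocity of joint flap between -0.2 and 0.2 rad/s and value of joint spare_flap above 1.5 rad); the robot touches nothing.
It fails at once if the loaded chamber's flap snaps or slams down (closes faster than 3 rad/s) (velocity of joint flap below -3 rad/s).
It fails at once if the empty chamber's flap is pulled shut (below 1.3 rad) (value of joint spare_flap below 1.3 rad).
It also fails if it takes over 42 s, if anything falls off the work surface, if the arm or the gripper's body presses on something with over 40 N, if the wrist force passes 120 N, or if a joint passes its speed limit or range.

### The arm

A 6-joint arm with a two-finger parallel gripper is mounted at the origin on the work surface. World frame = base frame: x ahead of the robot, y to its left, z up, the work surface at z = 0. Lengths are in m, angles in rad, forces in N, time in s.
With the tool pointing down it reaches from about 0.275 to 0.85 m from the base axis. Payload 5.2 kg.
Tool frame: the origin (TCP) lies between the finger pads; the fingertips stand ahead of it and the grasp point (between the pads) lies 2 mm behind it (bot.tip_reach is the x of the fingertips in the tool frame, in m); x points along the fingers, z is the direction in which the jaws open and shut, and the axes are right-handed (so a half turn about x gives the same grasp; the last joint's range is limited). The gripper opens to 85 mm and grips with 20 to 120 N. Pads are 22 mm wide; open, the fingers measure 114 mm over their backs; the gripper's body (76 mm by 85 mm) begins 54 mm behind the grasp point. The pads swing forward as they close: fully open they stand 13 mm farther back than shut.
Start: joints at [1.109, 0.259, 1.535, -0, 1.348, -0.203], TCP at [0.141, 0.532, 0.248] pointing down, gripper open.
Joint ranges: [-3.14, 3.14], [-0.91, 2.08], [0.19, 2.58], [-1.22, 4.36], [0.22, 2.71], [-3.12, 3.12]. Speed limits (rad/s): [2.57, 2.57, 3.14, 3.14, 3.14, 3.14].

### API

Orientations are given as a unit quaternion [w, x, y, z].
In Python, from plant import sensors, cams, close_job, bot gives the robot as it stands. The module is installed in compiled form; this text tells all that it offers.
- The arm moves only by the tool step_arm, never from a script. Its argument "plan" is a list of rows, each a list of 6 numbers: the shift along the tool's x, y, z in units of 20 cm (1.0 is 20 cm), then the turn, a rotation vector about the tool's x, y, z in units of 60 degrees (1.0 is 60 degrees). In form: [[dx, dy, dz, ax, ay, az], ...]. A call has 1 to 20 rows; each row is the pose to reach, as a shift and turn from the pose commanded when the call began, along the tool's axes at that moment; what a row does not reach only later rows make up. A row lasts 1/12 s, in which the tool goes at most 41.7 mm and 7.16 degrees, less where a joint would pass 70% of its speed; a pose out of reach is approached as far as the arm can. A call with a number of a shift or a turn outside -1 to 1 is refused whole. A call with a gripper value outside its range is refused whole. "hand" is the closure, from 0 (fully open) to 1 (shut), set as the call begins (left out, the last holds). The fingers move at their own pace and stop on an object; "newtons" is the grip in N (left out, the last holds). Time passes only in rows, so rows that repeat a pose let the fingers close. It gives the time, the measured TCP pose, the force and the opening at its end, in the units of the state.
- sensors.sense(): the state, without advancing time (a new reading comes with each control period).
- cams.get_image(name): name is "scene" or "top" or "wrist"; returns the picture (480x640x3 uint8, red, green, blue); there is no depth.
- cams.camera_model(name): a dict with "fx", "fy", "cx", "cy" (pixels), "R" (3x3) and "t" (3): a world point X has camera coordinates R X + t. Camera axes: x right, y down, z forward; pixel columns grow to the right and rows downward; lengths in m; the calibration is good to about 2 mm. The wrist camera is an equidistant fisheye: a pixel r from the principal point sees the ray r / f radians off the axis. A picture is of the moment at which its call begins: read the wrist's pose just before it. camera_model takes no time and is no camera call; for the wrist camera it gives the pose at the moment of the call.
- close_job(): hands the job in, once; it reports no verdict.
The state is a dict: "time": time; "joints": joint angles; "joint_velocities": joint speeds; "joint_torque": joint torques, N m; "tool_pos": TCP position; "tcp_rot": TCP orientation; "ft_force": force on the tool from outside, world axes, zero at the start; "wrist_torque": the same for the moment, N m; "opening": finger opening in m.
Only numpy, scipy, OpenCV 4.12 (cv2) and the standard library are available. Lean on these libraries where they do the work, as an engineer would, in place of code of your own. Each camera call takes 0.05 s, during which the arm holds its last target.

## Working session

There is one attempt and no reset: what is moved stays moved. The work goes in short steps, Python scripts to look and compute and a tool call to move; the robot and the scene stay as the last step left them, time stands still between calls to the robot, and variables do not carry over. Pictures are saved under pics/ and viewed, and the job is handed in when it is done.

Besides the shell and the picture viewer there is one more tool, called after "Request:" as name([rows], argument=value, ...), one row to a line, values as JSON. step_arm: Moves the arm, as the interface text tells. Its arguments: {"type":"object","properties":{"plan":{"type":"array"},"hand":{"type":"number"},"newtons":{"type":"number"}},"required":["plan"]}

```bash
mkdir -p pics; ls
cat > h.py <<'E'
import numpy as np, cv2
from plant import sensors, cams, close_job, bot
E
python3 - <<'E'
from h import *
s=sensors.sense()
for k,v in s.items(): print(k,np.round(v,4))
print(bot.tip_reach)
for n in ["scene","top","wrist"]:
    m=cams.camera_model(n); print(n,{k:np.round(v,3).tolist() for k,v in m.items()})
    im=cams.get_image(n); cv2.imwrite(f"pics/{n}0.png",im[:,:,::-1])
E
```

```text
pics
time 0.0
joints [ 1.1092  0.2594  1.5361  0.      1.348  -0.2028]
joint_velocities [ 0.0023  0.0003  0.0014 -0.0007  0.0007 -0.    ]
joint_torque [ 1.20000e-03 -4.46026e+01 -2.90572e+01 -2.00000e-04  1.21000e-02
 -0.00000e+00]
tool_pos [0.1405 0.5312 0.2475]
tcp_rot [ 0.5597 -0.4316  0.5609  0.431 ]
ft_force [-1.027  -0.7914 -0.3674]
wrist_torque [-0.0204  0.0037  0.0071]
opening 0.0857
0.017
scene {'fx': 614.327, 'fy': 614.327, 'cx': 323.749, 'cy': 244.968, 'R': [[0.251, 0.968, 0.013], [0.836, -0.21, -0.507], [-0.488, 0.138, -0.862]], 't': [-0.1, -0.339, 1.321]}
top {'fx': 453.76, 'fy': 453.76, 'cx': 318.753, 'cy': 238.917, 'R': [[0.018, -1.0, 0.002], [-0.993, -0.018, -0.113], [0.113, 0.0, -0.994]], 't': [-0.024, 0.535, 0.852]}
wrist {'fx': 371.648, 'fy': 371.648, 'cx': 320.662, 'cy': 240.9, 'R': [[0.256, 0.967, -0.001], [0.927, -0.245, 0.285], [0.275, -0.074, -0.959]], 't': [-0.551, -0.035, 0.38]}
```

View pics/scene0.png

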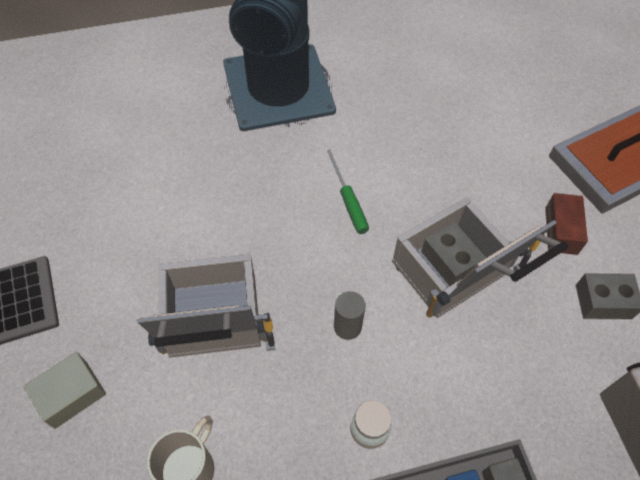

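View pics/top0.png

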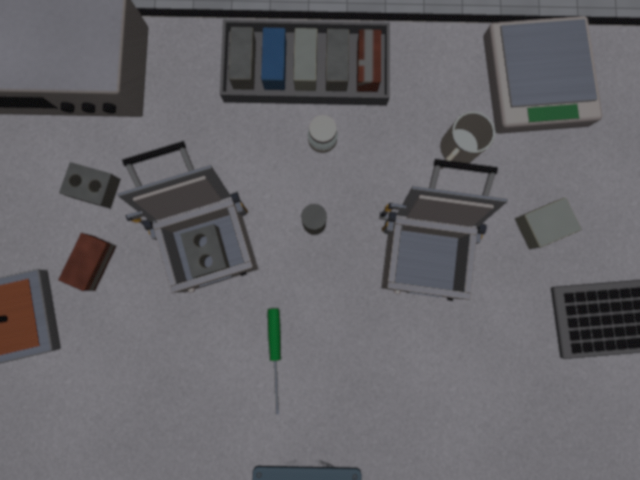

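View pics/wrist0.png

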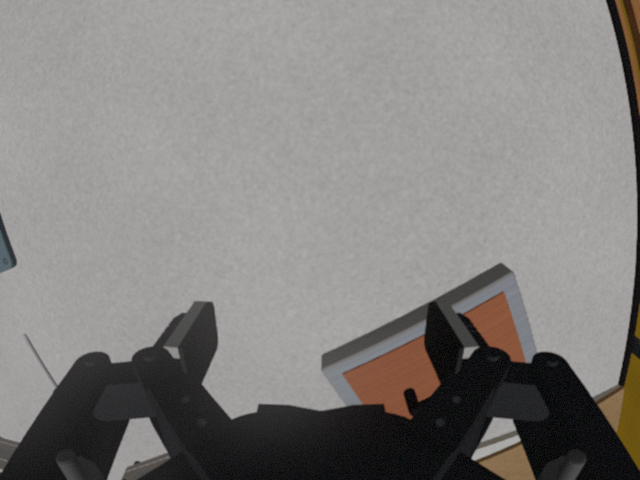

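The block lies in the chamber on the robot's left, at top (203,248) and scene (450,250). Its handle bar is at about top (125,160)-(185,147). I'll zoom in.

Run:
```python
import cv2
a=cv2.imread("pics/top0.png")[130:300,100:270]; cv2.imwrite("pics/topz.png",cv2.resize(a,None,fx=3.5,fy=3.5,interpolation=2)*1)
b=cv2.imread("pics/scene0.png")[190:330,380:600]; cv2.imwrite("pics/scenez.png",cv2.resize(b,None,fx=3.5,fy=3.5,interpolation=2))
```

```text
(no output)
```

View pics/topz.png

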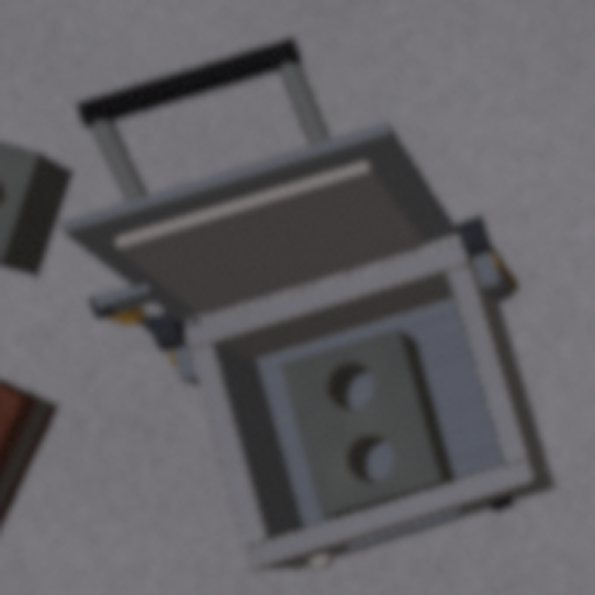

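View pics/scenez.png

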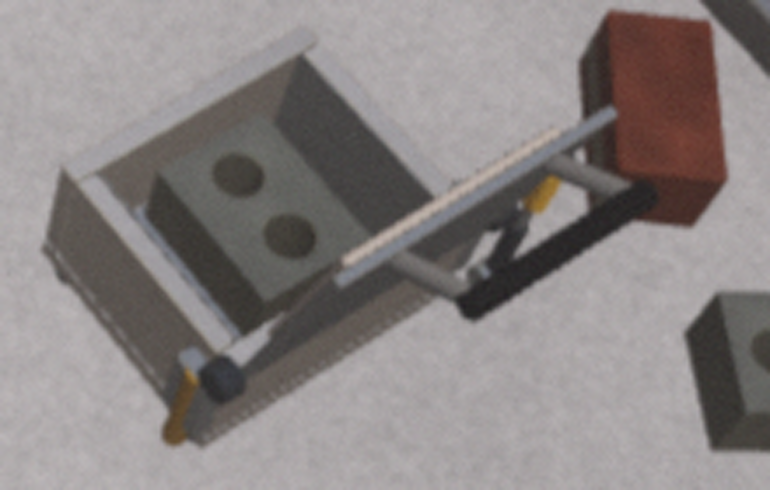

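```bash
cat >> h.py <<'E'
def ray(m,p):
    d=np.array([(p[0]-m['cx'])/m['fx'],(p[1]-m['cy'])/m['fy'],1.]); R=np.array(m['R']);t=np.array(m['t'])
    d=R.T@d; return -R.T@t, d/np.linalg.norm(d)
def tri(rs):
    A=np.zeros((3,3));b=np.zeros(3)
    for c,d in rs:
        P=np.eye(3)-np.outer(d,d);A+=P;b+=P@c
    x=np.linalg.solve(A,b); return x,[np.linalg.norm((np.eye(3)-np.outer(d,d))@(x-c)) for c,d in rs]
def proj(m,X):
    c=np.array(m['R'])@X+np.array(m['t']); return np.array([m['fx']*c[0]/c[2]+m['cx'],m['fy']*c[1]/c[2]+m['cy']])
def bar(im,box,thr):
    x0,y0,x1,y1=box; g=im[y0:y1,x0:x1].max(2)
    mk=(g<thr).astype(np.uint8)
    n,l,st,ce=cv2.connectedComponentsWithStats(mk)
    i=1+np.argmax(st[1:,4]); ys,xs=np.nonzero(l==i)
    (cx,cy),(w,h),a=cv2.minAreaRect(np.c_[xs,ys].astype(np.float32))
    pts=cv2.boxPoints(((cx,cy),(w,h),a)); 
    # mid-points of short sides
    e=[(pts[k]+pts[(k+1)%4])/2 for k in range(4)]; L=[np.linalg.norm(pts[k]-pts[(k+1)%4]) for k in range(4)]
    k=int(np.argmin(L)); E=sorted([e[k],e[(k+2)%4]],key=lambda p:p[0])
    return np.array(E)+[x0,y0],st[i,4],(w,h)
E
python3 - <<'E'
from h import *
T=cv2.imread("pics/top0.png");S=cv2.imread("pics/scene0.png")
mt=cams.camera_model("top");ms=cams.camera_model("scene")
for thr in (45,55,65):
    et=bar(T,(115,135,195,170),thr);es=bar(S,(505,235,570,290),thr)
    print(thr,et,es)
    if thr==55: keep=(et[0],es[0])
et,es=keep
A,ra=tri([ray(mt,et[0]),ray(ms,es[1])]);B,rb=tri([ray(mt,et[1]),ray(ms,es[0])])
print(A,ra,B,rb,np.linalg.norm(A-B),(A+B)/2,np.degrees(np.arctan2((A-B)[1],(A-B)[0])))
E
```

```text
45 (array([[123.46022129, 162.51210785],
       [183.74568176, 144.16435719]]), np.int32(359), (5.906421184539795, 63.01568603515625)) (array([[511.43360281, 276.46967316],
       [564.96639252, 243.3303299 ]]), np.int32(354), (9.676827430725098, 62.96010971069336))
55 (array([[123.2758112 , 162.88256073],
       [183.97332001, 143.91458893]]), np.int32(406), (6.7410149574279785, 63.592227935791016)) (array([[508.95977235, 273.11391449],
       [563.86009216, 238.95372009]]), np.int32(539), (18.90566062927246, 64.6603775024414))
65 (array([[122.95674801, 162.85945892],
       [184.37297821, 143.9621582 ]]), np.int32(453), (7.499189853668213, 64.25776672363281)) (array([[507.95448017, 272.35379791],
       [564.07447815, 238.19379187]]), np.int32(636), (21.503520965576172, 65.69901275634766))
[0.61841474 0.27772431 0.25226708] [np.float64(0.0008377199786979083), np.float64(0.0008377199786979868)] [0.64860768 0.18706004 0.25091701] [np.float64(0.0018561925809650606), np.float64(0.0018561925809650718)] 0.09556907103046146 [0.63351121 0.23239218 0.25159204] 108.41874261973247
```

Run:
```python
from h import *
T=cv2.imread("pics/top0.png");S=cv2.imread("pics/scene0.png")
mt=cams.camera_model("top");ms=cams.camera_model("scene")
for tt,ts in ((45,40),(45,45),(55,45),(60,48)):
    et=bar(T,(115,135,195,170),tt)[0];es=bar(S,(505,235,570,290),ts)[0]
    A,ra=tri([ray(mt,et[0]),ray(ms,es[1])]);B,rb=tri([ray(mt,et[1]),ray(ms,es[0])])
    print(A.round(4),B.round(4),ra[0].round(4),rb[0].round(4),np.linalg.norm(A-B).round(4),((A+B)/2).round(4),np.degrees(np.arctan2((A-B)[1],(A-B)[0])))
    M=tri([ray(mt,et.mean(0)),ray(ms,es.mean(0))]);print(' mid',M)
def on(m,p,z):
    c,d=ray(m,p); return c+d*(z-c[2])/d[2]
def u(p,o,f=3.5): return (np.array(p)+.5)/f-.5+np.array(o)
z=0.11
P={k:on(mt,u(v,(100,130)),z) for k,v in dict(farL=(190,342),farR=(462,250),nearL=(250,567),nearR=(532,483),nLi=(264,543),nRi=(525,462)).items()}
for k in P: print(k,P[k].round(4))
for a,b in (("farL","farR"),("nearL","nearR"),("nLi","nRi")):
    d=P[a]-P[b]; print(a,b,np.linalg.norm(d),np.degrees(np.arctan2(d[1],d[0])))
```

```text
[0.6231 0.2828 0.2351] [0.6478 0.2064 0.2973] 0.0013 0.0319 0.1016 [0.6355 0.2446 0.2662] 107.89735464117905
 mid (array([0.63588463, 0.24464685, 0.26421886]), [np.float64(0.01584141150357217), np.float64(0.01584141150357204)])
[0.6213 0.2812 0.2439] [0.6509 0.1907 0.2435] 0.0008 0.0009 0.0952 [0.6361 0.236  0.2437] 108.11246385900564
 mid (array([0.63613604, 0.23588777, 0.24319497]), [np.float64(0.00035736415121894333), np.float64(0.0003573641512189382)])
[0.621  0.2818 0.2431] [0.6512 0.1903 0.2441] 0.0008 0.0007 0.0963 [0.6361 0.236  0.2436] 108.28077463559461
 mid (array([0.63608596, 0.23592   , 0.24308164]), [np.float64(0.0003311306404451108), np.float64(0.0003311306404449666)])
[0.6195 0.2797 0.2479] [0.6501 0.1885 0.2479] 0.0009 0.0015 0.0962 [0.6348 0.2341 0.2479] 108.5025467414453
 mid (array([0.63480349, 0.23398567, 0.24743726]), [np.float64(0.0006518922077437549), np.float64(0.000651892207743824)])
farL [0.5417 0.278  0.11  ]
farR [0.5916 0.1422 0.11  ]
nearL [0.4292 0.2414 0.11  ]
nearR [0.4735 0.1024 0.11  ]
nLi [0.4412 0.2351 0.11  ]
nRi [0.484  0.1063 0.11  ]
farL farR 0.14466781514509347 110.16211360622769
nearL nearR 0.14594677321724198 107.70024579408826
nLi nRi 0.1357571480678037 108.38871235411438
```

```bash
cat >> h.py <<'E'
from scipy.spatial.transform import Rotation as Ro
def goto(p,psi=None):
    s=sensors.sense(); q=s['tcp_rot']; R=Ro.from_quat([q[1],q[2],q[3],q[0]])
    M=R.as_matrix(); d=M.T@(np.array(p)-s['tool_pos'])/0.2
    out=[d.round(3)]
    if psi is not None:
        x=np.array([0,0,-1.]); best=None
        for sg in (1,-1):
            z=sg*np.array([np.cos(psi),np.sin(psi),0]); y=np.cross(z,x)
            rv=(R.inv()*Ro.from_matrix(np.c_[x,y,z])).as_rotvec()/np.radians(60)
            if best is None or np.linalg.norm(rv)<np.linalg.norm(best): best=rv
        out.append(best.round(3))
    return out
E
python3 - <<'E'
from h import *
s=sensors.sense();q=s['tcp_rot'];print(Ro.from_quat([q[1],q[2],q[3],q[0]]).as_matrix().round(3))
print(goto([.636,.236,.35],np.radians(18.2)))
E
```

```text
[[-0.001 -0.967  0.256]
 [-0.001  0.256  0.967]
 [-1.     0.    -0.001]]
[array([-0.511, -2.772, -0.794]), array([ 0.949, -0.001,  0.   ])]
```

Request:
step_arm([
  [-0.5,-1,-0.3,0,0,0],
  [-0.5,-1,-0.3,0,0,0],
  [-0.5,-1,-0.3,0,0,0],
  [-0.5,-1,-0.3,0,0,0],
  [-0.5,-1,-0.3,0,0,0],
  [-0.5,-1,-0.3,0,0,0],
  [-0.5,-1,-0.3,0,0,0],
], hand=0.62, newtons=30)

```text
time: 0.73
tool_pos: [0.3231, 0.4208, 0.3505]
tcp_rot: [0.563, -0.431, 0.56, 0.429]
ft_force: [0.5, 0.3, -0.3]
opening: 0.0319
```

Request:
step_arm([
  [0,-1,-0.3,0.3,0,0],
  [0,-1,-0.3,0.3,0,0],
  [0,-1,-0.3,0.3,0,0],
  [0,-1,-0.3,0.3,0,0],
  [0,-1,-0.3,0.3,0,0],
  [0,-1,-0.3,0.3,0,0],
])

```text
time: 1.23
tool_pos: [0.5018, 0.3093, 0.3462]
tcp_rot: [0.621, -0.338, 0.622, 0.336]
ft_force: [-0.9, 0.5, -0.3]
opening: 0.0324
```

Run:
```python
from h import *
s=sensors.sense();print(s['time'],s['tool_pos'],s['opening'])
print(goto([.636,.236,.35],np.radians(18.2)))
```

```text
1.2333 [0.50182938 0.30927377 0.34617649] 0.03239248494399021
[array([-0.018, -0.762,  0.06 ]), array([ 0.644, -0.002,  0.002])]
```

Request:
step_arm([
  [0,-0.76,0.06,0.644,0,0],
  [0,-0.76,0.06,0.644,0,0],
  [0,-0.76,0.06,0.644,0,0],
  [0,-0.76,0.06,0.644,0,0],
  [0,-0.76,0.06,0.644,0,0],
  [0,-0.76,0.06,0.644,0,0],
  [0,-0.76,0.06,0.644,0,0],
  [0,-0.76,0.06,0.644,0,0],
])

```text
time: 1.9
tool_pos: [0.6304, 0.2417, 0.3475]
tcp_rot: [0.697, -0.115, 0.698, 0.115]
ft_force: [-0.9, 0.5, 0.3]
opening: 0.0326
```

Run:
```python
from h import *
s=sensors.sense();print(s['time'],s['tool_pos'],s['opening'])
m=cams.camera_model("wrist")
im=cams.get_image("wrist"); cv2.imwrite("pics/w1.png",im[:,:,::-1])
np.savez("w1.npz",**m)
im=cams.get_image("scene"); cv2.imwrite("pics/s1.png",im[:,:,::-1])
print(goto([.636,.236,.35],np.radians(18.2)))
```

```text
1.9 [0.63041586 0.24167938 0.34749356] 0.03255050349796964
[array([-0.009, -0.037,  0.018]), array([ 0.008, -0.   , -0.   ])]
```

View pics/w1.png

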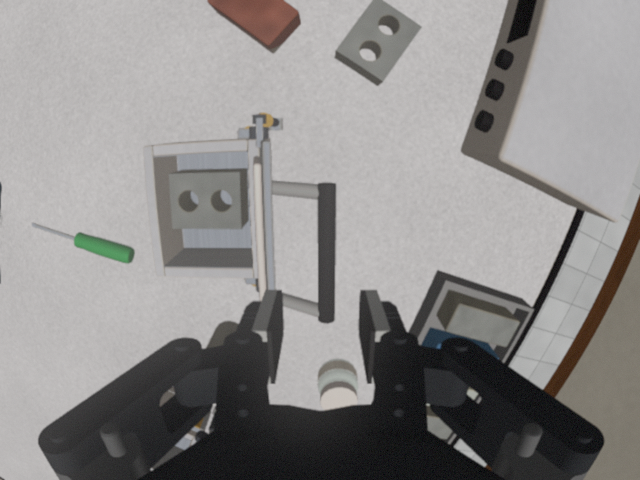

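View pics/s1.png

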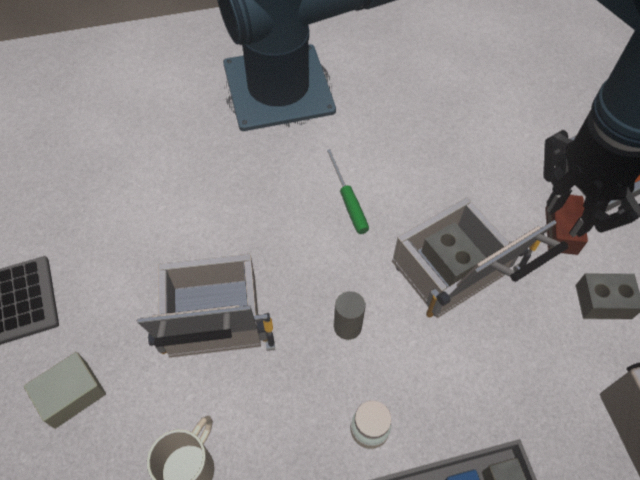

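The wrist view shows the handle bar upright from (327,184) to (327,321), with the block in this chamber. I'll refine the handle using all three views.

```bash
cat >> h.py <<'E'
def fray(m,p):
    u=np.array([(p[0]-m['cx'])/m['fx'],(p[1]-m['cy'])/m['fy']]); r=np.linalg.norm(u)
    d=np.r_[np.sin(r)*u/r,np.cos(r)]; R=np.array(m['R']); return -R.T@np.array(m['t']), R.T@d
E
python3 - <<'E'
from h import *
W=cv2.imread("pics/w1.png");m=dict(np.load("w1.npz"))
g=W[170:330,300:350].max(2); mk=g<70
n,l,st,ce=cv2.connectedComponentsWithStats(mk.astype(np.uint8)); i=1+np.argmax(st[1:,4]); ys,xs=np.nonzero(l==i); xs+=300;ys+=170
print(st[i],)
for y in (188,220,252,285,316): print(y,xs[ys==y].min(),xs[ys==y].max())
y0,y1=ys.min(),ys.max()
e0=[xs[ys<y0+6].mean(),y0-.5];e1=[xs[ys>y1-6].mean(),y1+.5];print(e0,e1)
T=cv2.imread("pics/top0.png");S=cv2.imread("pics/scene0.png")
mt=cams.camera_model("top");ms=cams.camera_model("scene")
et=bar(T,(115,135,195,170),55)[0];es=bar(S,(505,235,570,290),45)[0]
A,ra=tri([ray(mt,et[0]),ray(ms,es[1]),fray(m,e0)]);B,rb=tri([ray(mt,et[1]),ray(ms,es[0]),fray(m,e1)])
print(A,ra,B,rb,np.linalg.norm(A-B),(A+B)/2,np.degrees(np.arctan2((A-B)[1],(A-B)[0])))
for z in (.2435,.248):
  P=[(lambda c,d:c+d*(z-c[2])/d[2])(*fray(m,e)) for e in (e0,e1)]
  d=P[0]-P[1];print(z,(P[0]+P[1])/2,np.linalg.norm(d),np.degrees(np.arctan2(d[1],d[0])))
E
```

```text
[ 19  63  15  89 959]Traceback (most recent call last):
  File "<stdin>", line 6, in <module>
    return umr_minimum(a, axis, None, out, keepdims, initial, where)
ValueError: zero-size array to reduction operation minimum which has no identity
```

Run:
```python
from h import *
W=cv2.imread("pics/w1.png");m=dict(np.load("w1.npz"))
print(W[165:330:12,327])
g=W[170:330,312:340].max(2); mk=g<95
n,l,st,ce=cv2.connectedComponentsWithStats(mk.astype(np.uint8)); i=1+np.argmax(st[1:,4]); ys,xs=np.nonzero(l==i); xs+=312;ys+=170
print(st[i])
y0,y1=ys.min(),ys.max()
for y in (y0+3,220,252,285,y1-3): print(y,xs[ys==y].min(),xs[ys==y].max())
f=np.polyfit(ys[(ys>200)&(ys<285)],xs[(ys>200)&(ys<285)],1)
e0=[np.polyval(f,y0-.5),y0-.5];e1=[np.polyval(f,y1+.5),y1+.5];print(e0,e1)
T=cv2.imread("pics/top0.png");S=cv2.imread("pics/scene0.png")
mt=cams.camera_model("top");ms=cams.camera_model("scene")
et=bar(T,(115,135,195,170),55)[0];es=bar(S,(505,235,570,290),45)[0]
A,ra=tri([ray(mt,et[0]),ray(ms,es[1]),fray(m,e0)]);B,rb=tri([ray(mt,et[1]),ray(ms,es[0]),fray(m,e1)])
print(A,ra,B,rb,np.linalg.norm(A-B),(A+B)/2,np.degrees(np.arctan2((A-B)[1],(A-B)[0])))
for z in (.2435,.248):
  P=[(lambda c,d:c+d*(z-c[2])/d[2])(*fray(m,e)) for e in (e0,e1)]
  d=P[0]-P[1];print(z,(P[0]+P[1])/2,np.linalg.norm(d),np.degrees(np.arctan2(d[1],d[0])))
```

```text
[[181 181 184]
 [183 184 186]
 [ 74  76  78]
 [ 72  73  75]
 [ 70  69  72]
 [ 70  71  73]
 [ 73  72  74]
 [ 71  68  69]
 [ 71  71  73]
 [ 67  66  68]
 [ 65  66  68]
 [ 61  65  65]
 [ 62  64  65]
 [ 59  60  61]]
[   6   13   17  140 2189]
186 318 334
220 319 334
252 319 334
285 319 333
319 319 333
[np.float64(326.4668651321046), np.float64(182.5)] [np.float64(326.05569944702654), np.float64(322.5)]
[0.62023306 0.28329507 0.24078084] [np.float64(0.0017421704444098463), np.float64(0.0006497775661991175), np.float64(0.0012873431364731677)] [0.65095361 0.19101024 0.24263727] [np.float64(0.0009857802920840725), np.float64(0.000904384310581365), np.float64(0.0005259934242899071)] 0.09728149307820122 [0.63559333 0.23715266 0.24170906] 108.41200714080651
0.2435 [0.63472998 0.23815992 0.2435    ] 0.09764046589500824 108.75204410985303
0.248 [0.63417202 0.23960846 0.248     ] 0.0957290312732676 108.75204410985302
```

Run:
```python
from h import *
print(sensors.sense()['time'],goto([.6353,.2375,.243],np.radians(18.4)))
```

```text
2.0 [array([ 0.526, -0.028,  0.017]), array([ 0.005, -0.   , -0.   ])]
```

Request:
step_arm([
  [0,-0.028,0.017,0.005,0,0],
  [0,-0.028,0.017,0.005,0,0],
  [0.05,-0.028,0.017,0.005,0,0],
  [0.12,-0.028,0.017,0.005,0,0],
  [0.2,-0.028,0.017,0.005,0,0],
  [0.28,-0.028,0.017,0.005,0,0],
  [0.36,-0.028,0.017,0.005,0,0],
  [0.42,-0.028,0.017,0.005,0,0],
  [0.46,-0.028,0.017,0.005,0,0],
  [0.49,-0.028,0.017,0.005,0,0],
  [0.51,-0.028,0.017,0.005,0,0],
  [0.526,-0.028,0.017,0.005,0,0],
  [0.526,-0.028,0.017,0.005,0,0],
  [0.526,-0.028,0.017,0.005,0,0],
  [0.526,-0.028,0.017,0.005,0,0],
])

```text
time: 3.25
tool_pos: [0.6363, 0.2368, 0.2439]
tcp_rot: [0.699, -0.112, 0.698, 0.112]
ft_force: [-0.5, 0.3, 0.1]
opening: 0.0324
```

Run:
```python
from h import *
s=sensors.sense();print(s['time'],s['tool_pos'],s['ft_force'],s['opening'],goto([.6353,.2375,.243],np.radians(18.4)))
im=cams.get_image("wrist"); cv2.imwrite("pics/w2.png",im[:,:,::-1])
```

```text
3.25 [0.63626808 0.23684177 0.24388433] [-0.47135968  0.33526079  0.07297767] 0.03242014661255515 [array([ 0.004,  0.005, -0.004]), array([-0.003,  0.001,  0.   ])]
```

View pics/w2.png

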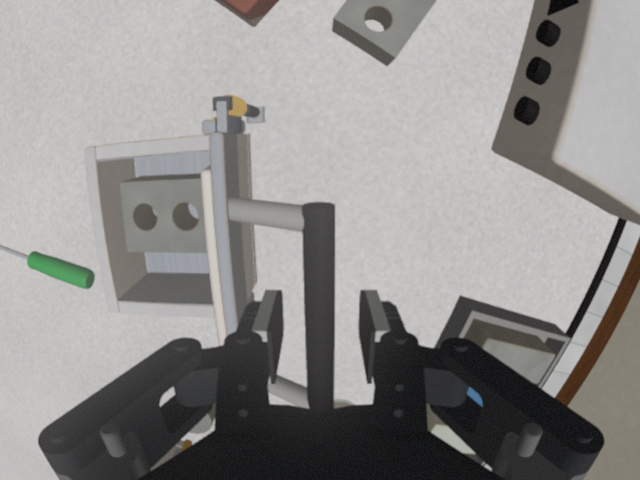

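The bar at column 319 is centred between the pads (columns 281 and 361), so I'll close on it.

Request:
step_arm([
  [0,0,0,0,0,0],
  [0,0,0,0,0,0],
  [0,0,0,0,0,0],
  [0,0,0,0,0,0],
  [0,0,0,0,0,0],
  [0,0,0,0,0,0],
  [0,0,0,0,0,0],
  [0,0,0,0,0,0],
], hand=1, newtons=30)

```text
time: 3.97
tool_pos: [0.6359, 0.2367, 0.2436]
tcp_rot: [0.698, -0.112, 0.698, 0.112]
ft_force: [-2.4, -1.0, 5.5]
opening: 0.0108
```

Run:
```python
from h import *
s=sensors.sense();print(s['time'],s['tool_pos'],s['ft_force'],s['opening'])
im=cams.get_image("wrist"); cv2.imwrite("pics/w3.png",im[:,:,::-1])
q=s['tcp_rot'];M=Ro.from_quat([q[1],q[2],q[3],q[0]]).as_matrix();print(M.round(3))
# arc: shifts (tool units) from theta0
def pt(th): return np.array([-.15*np.cos(th)+.04*np.sin(th), .15*np.sin(th)+.04*np.cos(th)])
p0=pt(1.75)
for th in np.arange(1.75,-.01,-.05):
    d=(pt(th)-p0)/.2; print(round(th,2), 'toolx',(-d[1]).round(3),'horiz',d[0].round(3))
```

```text
3.9667 [0.63585735 0.23673309 0.24363647] [-2.39943237 -1.04120259  5.50632113] 0.010790040424196186
[[ 0.    -0.313  0.95 ]
 [-0.     0.95   0.313]
 [-1.    -0.     0.   ]]
1.75 toolx -0.0 horiz 0.0
1.7 toolx -0.016 horiz -0.036
1.65 toolx -0.029 horiz -0.072
1.6 toolx -0.042 horiz -0.109
1.55 toolx -0.052 horiz -0.146
1.5 toolx -0.06 horiz -0.184
1.45 toolx -0.066 horiz -0.222
1.4 toolx -0.071 horiz -0.261
1.35 toolx -0.073 horiz -0.3
1.3 toolx -0.074 horiz -0.338
1.25 toolx -0.072 horiz -0.377
1.2 toolx -0.069 horiz -0.416
1.15 toolx -0.064 horiz -0.454
1.1 toolx -0.057 horiz -0.492
1.05 toolx -0.048 horiz -0.53
1.0 toolx -0.037 horiz -0.567
0.95 toolx -0.024 horiz -0.604
0.9 toolx -0.009 horiz -0.64
0.85 toolx 0.007 horiz -0.675
0.8 toolx 0.025 horiz -0.71
0.75 toolx 0.045 horiz -0.743
0.7 toolx 0.066 horiz -0.775
0.65 toolx 0.089 horiz -0.807
0.6 toolx 0.114 horiz -0.837
0.55 toolx 0.14 horiz -0.865
0.5 toolx 0.167 horiz -0.893
0.45 toolx 0.196 horiz -0.919
0.4 toolx 0.226 horiz -0.943
0.35 toolx 0.257 horiz -0.966
0.3 toolx 0.29 horiz -0.988
0.25 toolx 0.323 horiz -1.008
0.2 toolx 0.357 horiz -1.026
0.15 toolx 0.393 horiz -1.042
0.1 toolx 0.428 horiz -1.057
0.05 toolx 0.465 horiz -1.07
-0.0 toolx 0.502 horiz -1.08
```

View pics/w3.png

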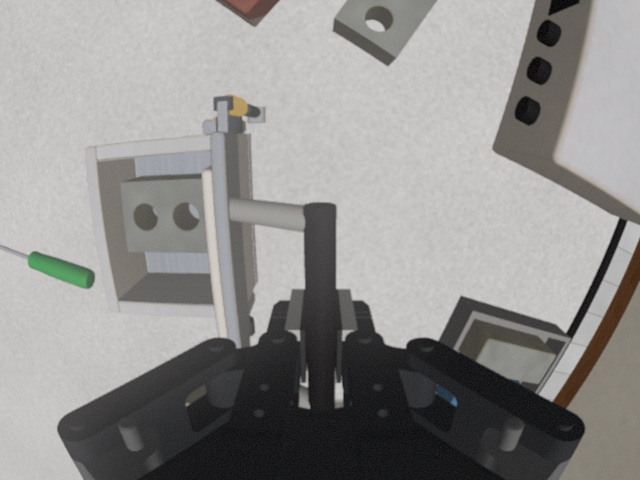

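The bar is gripped, with the opening at 10.8 mm. Now I'll start along the arc; tool z is the chamber's +x.

Request:
step_arm([
  [-0.008,0,-0.018,0,0,0],
  [-0.016,0,-0.036,0,0,0],
  [-0.023,0,-0.054,0,0,0],
  [-0.029,0,-0.072,0,0,0],
  [-0.036,0,-0.09,0,0,0],
  [-0.042,0,-0.109,0,0,0],
  [-0.047,0,-0.127,0,0,0],
  [-0.052,0,-0.146,0,0,0],
  [-0.056,0,-0.165,0,0,0],
  [-0.06,0,-0.184,0,0,0],
])

```text
time: 4.85
tool_pos: [0.6008, 0.2249, 0.2556]
tcp_rot: [0.698, -0.112, 0.698, 0.112]
ft_force: [3.3, -0.3, 5.3]
opening: 0.0108
```

```bash
cat >> h.py <<'E'
def stat(tag):
    s=sensors.sense();q=s['tcp_rot'];M=Ro.from_quat([q[1],q[2],q[3],q[0]]).as_matrix()
    print(s['time'],s['tool_pos'],'F tool',(M.T@s['ft_force']).round(2),s['opening'])
    d=M.T@(s['tool_pos']-np.array([.63586,.23673,.24364]))/.2; print('shift from grasp',d.round(3))
    for n in ("scene","wrist"):
        im=cams.get_image(n); cv2.imwrite(f"pics/{n}_{tag}.png",im[:,:,::-1])
E
python3 -c "
from h import *; stat('a')"
```

```text
4.85 [0.60076359 0.22492496 0.2556453 ] F tool [-5.34 -1.27  3.04] 0.01081474909436341
shift from grasp [-0.06  -0.001 -0.185]
```

View pics/wrist_a.png

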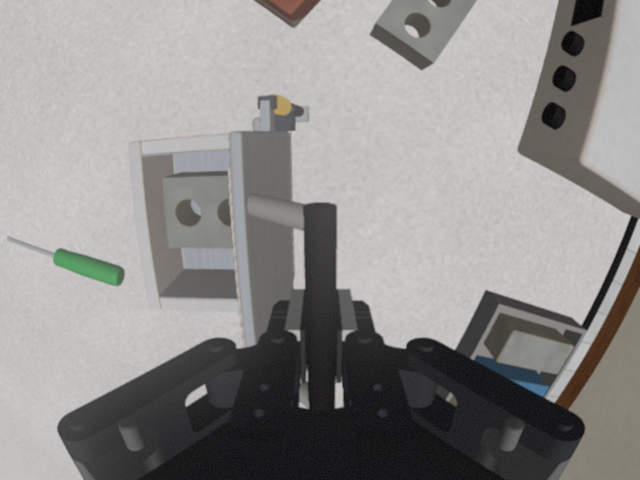

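The bar is still gripped, the flap follows and the forces are small (about 6 N). I'll continue to about 0.9 rad.

Request:
step_arm([
  [-0.003,0,-0.019,0,0,0],
  [-0.006,0,-0.038,0,0,0],
  [-0.009,0,-0.058,0,0,0],
  [-0.011,0,-0.077,0,0,0],
  [-0.012,0,-0.096,0,0,0],
  [-0.013,0,-0.116,0,0,0],
  [-0.014,0,-0.135,0,0,0],
  [-0.014,0,-0.154,0,0,0],
  [-0.013,0,-0.174,0,0,0],
  [-0.012,0,-0.193,0,0,0],
  [-0.009,0,-0.232,0,0,0],
  [-0.004,0,-0.27,0,0,0],
  [0.003,0,-0.308,0,0,0],
  [0.012,0,-0.346,0,0,0],
  [0.023,0,-0.383,0,0,0],
  [0.036,0,-0.42,0,0,0],
  [0.043,0,-0.438,0,0,0],
  [0.051,0,-0.456,0,0,0],
])

```text
time: 6.45
tool_pos: [0.513, 0.1959, 0.2442]
tcp_rot: [0.697, -0.112, 0.699, 0.112]
ft_force: [1.9, -4.8, 0.4]
opening: 0.0106
```

```bash
python3 -c "
from h import *; stat('b')"
```

```text
6.45 [0.51298881 0.1958962  0.24418054] F tool [-0.39 -5.09  0.28] 0.010649092682745312
shift from grasp [-0.001 -0.002 -0.647]
```

View pics/wrist_b.png

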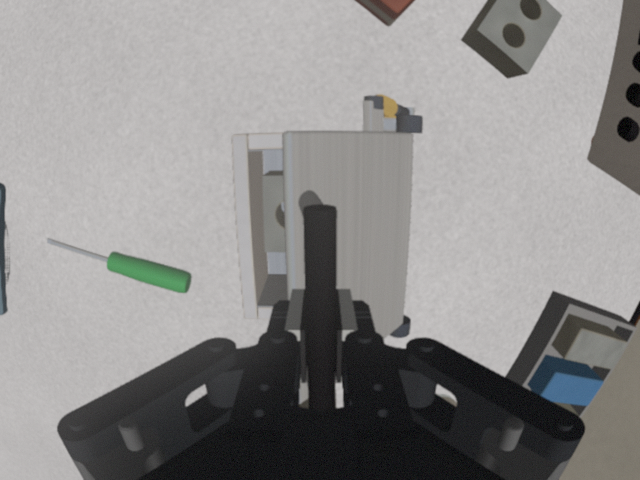

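View pics/scene_b.png

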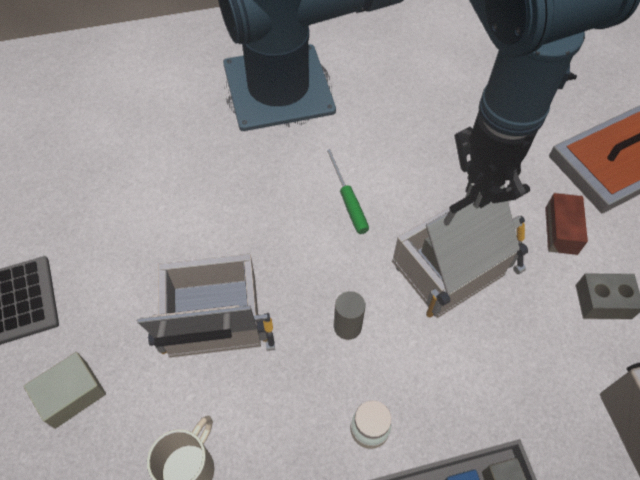

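The flap is half down and still gripped, and the spare flap is untouched. I'll continue to about 0.3 rad, with a 1 mm sideways relief for the 5 N side force.

Request:
step_arm([
  [0.008,-0.001,-0.018,0,0,0],
  [0.016,-0.002,-0.035,0,0,0],
  [0.034,-0.004,-0.07,0,0,0],
  [0.054,-0.005,-0.103,0,0,0],
  [0.075,-0.005,-0.135,0,0,0],
  [0.098,-0.005,-0.167,0,0,0],
  [0.123,-0.005,-0.197,0,0,0],
  [0.149,-0.005,-0.225,0,0,0],
  [0.176,-0.005,-0.253,0,0,0],
  [0.205,-0.005,-0.279,0,0,0],
  [0.235,-0.005,-0.303,0,0,0],
  [0.25,-0.005,-0.315,0,0,0],
  [0.266,-0.005,-0.326,0,0,0],
  [0.282,-0.005,-0.337,0,0,0],
  [0.299,-0.005,-0.348,0,0,0],
  [0.299,-0.005,-0.348,0,0,0],
])

```text
time: 7.88
tool_pos: [0.448, 0.174, 0.1843]
tcp_rot: [0.698, -0.112, 0.699, 0.112]
ft_force: [0.8, 0.1, -2.9]
opening: 0.0102
```

```bash
python3 -c "
from h import *; stat('c')"
```

```text
7.8833 [0.4480408  0.17398752 0.18433781] F tool [ 2.93 -0.18  0.79] 0.010228879272790183
shift from grasp [ 0.297 -0.004 -0.99 ]
```

View pics/wrist_c.png

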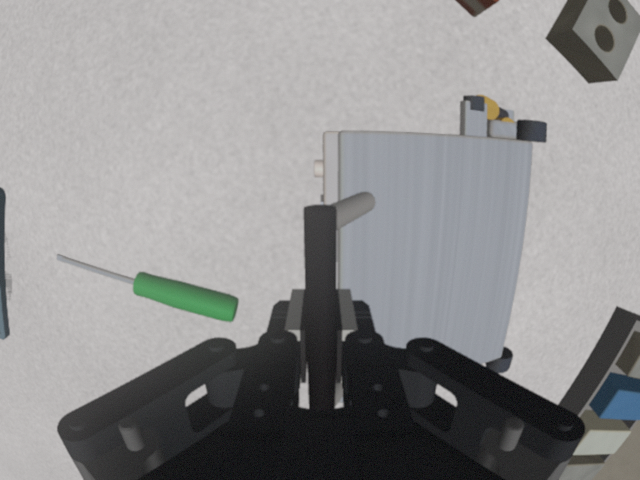

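View pics/scene_c.png

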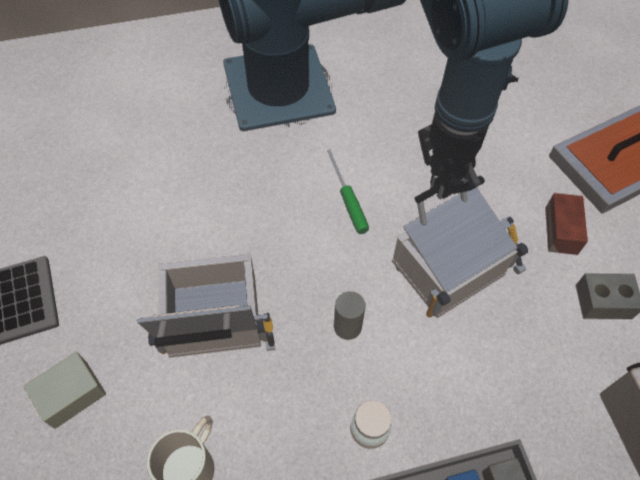

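About 0.3 rad remains. I'll continue slowly to about 0.05 rad.

Request:
step_arm([
  [0.016,0,-0.01,0,0,0],
  [0.033,0,-0.02,0,0,0],
  [0.05,0,-0.029,0,0,0],
  [0.067,0,-0.038,0,0,0],
  [0.085,0,-0.046,0,0,0],
  [0.103,0,-0.054,0,0,0],
  [0.12,0,-0.062,0,0,0],
  [0.138,0,-0.069,0,0,0],
  [0.147,0,-0.073,0,0,0],
  [0.156,0,-0.076,0,0,0],
  [0.165,0,-0.079,0,0,0],
  [0.175,0,-0.082,0,0,0],
  [0.175,0,-0.082,0,0,0],
])

```text
time: 9.07
tool_pos: [0.4328, 0.1688, 0.1497]
tcp_rot: [0.698, -0.112, 0.698, 0.112]
ft_force: [-0.3, 0.6, -1.8]
opening: 0.0107
```

```bash
python3 -c "
from h import *; stat('d')"
```

```text
9.0667 [0.43279671 0.16878012 0.14974559] F tool [ 1.83  0.69 -0.07] 0.01067783643061533
shift from grasp [ 0.47  -0.005 -1.07 ]
```

View pics/scene_d.png

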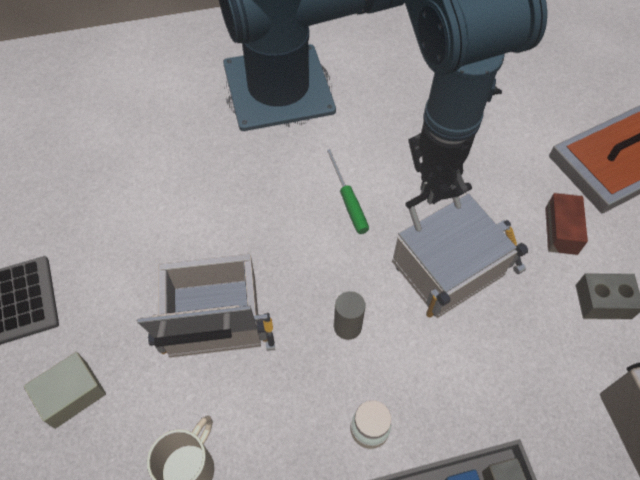

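View pics/wrist_d.png

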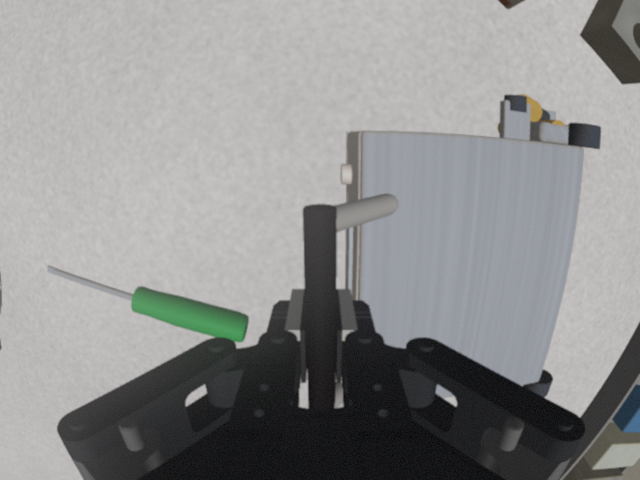

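The flap is almost shut. I'll ease down the last few mm.

Request:
step_arm([
  [0.006,0,-0.002,0,0,0],
  [0.012,0,-0.004,0,0,0],
  [0.018,0,-0.006,0,0,0],
  [0.024,0,-0.007,0,0,0],
  [0.028,0,-0.008,0,0,0],
  [0.028,0,-0.008,0,0,0],
])

```text
time: 9.67
tool_pos: [0.4312, 0.1683, 0.1443]
tcp_rot: [0.698, -0.112, 0.698, 0.112]
ft_force: [-1.2, -0.1, -1.8]
opening: 0.0111
```

Request:
step_arm([
  [0.004,0,0,0,0,0],
  [0.008,0,0,0,0,0],
  [0.012,0,0,0,0,0],
  [0.012,0,0,0,0,0],
])

```text
time: 10.0
tool_pos: [0.431, 0.1682, 0.143]
tcp_rot: [0.698, -0.112, 0.698, 0.112]
ft_force: [-5.1, -1.3, 8.6]
opening: 0.0107
```

The upward force went from -2 to +9 N, so the flap is on its seat. I'll release and lift.

Request:
step_arm([
  [0,0,0,0,0,0],
  [0,0,0,0,0,0],
  [0,0,0,0,0,0],
  [0,0,0,0,0,0],
  [0,0,0,0,0,0],
  [0,0,0,0,0,0],
], hand=0.6)

```text
time: 10.5
tool_pos: [0.4316, 0.1684, 0.1421]
tcp_rot: [0.698, -0.112, 0.698, 0.112]
ft_force: [0.5, -0.8, 0.2]
opening: 0.0341
```

```bash
python3 -c "
from h import *; stat('e')"
```

```text
10.5 [0.43160404 0.16835798 0.14205543] F tool [-0.24 -0.92  0.22] 0.034051899666216516
shift from grasp [ 0.508 -0.005 -1.077]
```

View pics/wrist_e.png

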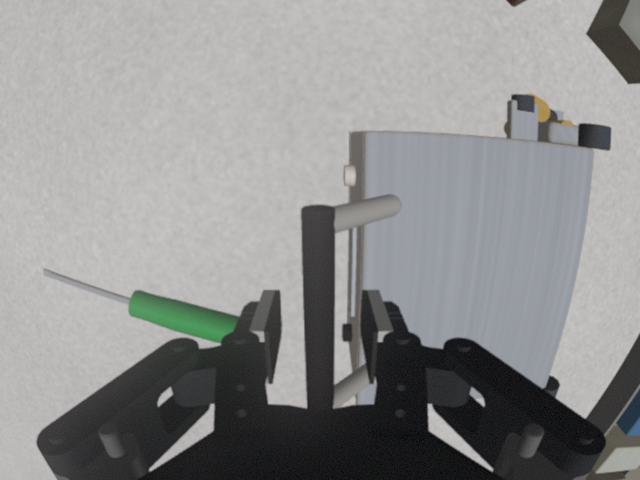

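The bar is free between the open pads (column 318). Now I'll lift straight up.

Request:
step_arm([
  [-0.05,0,0,0,0,0],
  [-0.12,0,0,0,0,0],
  [-0.22,0,0,0,0,0],
  [-0.35,0,0,0,0,0],
  [-0.5,0,0,0,0,0],
  [-0.65,0,0,0,0,0],
  [-0.75,0,0,0,0,0],
  [-0.8,0,0,0,0,0],
  [-0.8,0,0,0,0,0],
  [-0.8,0,0,0,0,0],
])

```text
time: 11.43
tool_pos: [0.4313, 0.1683, 0.3015]
tcp_rot: [0.698, -0.112, 0.698, 0.112]
ft_force: [-0.5, 0.5, -0.2]
opening: 0.034
```

```bash
python3 -c "
from h import *; stat('f')
cv2.imwrite('pics/top_f.png',cams.get_image('top')[:,:,::-1])"
```

```text
11.4333 [0.43129116 0.16832416 0.30145878] F tool [ 0.24  0.61 -0.32] 0.0339862965837063
shift from grasp [-0.289 -0.005 -1.079]
```

View pics/scene_f.png

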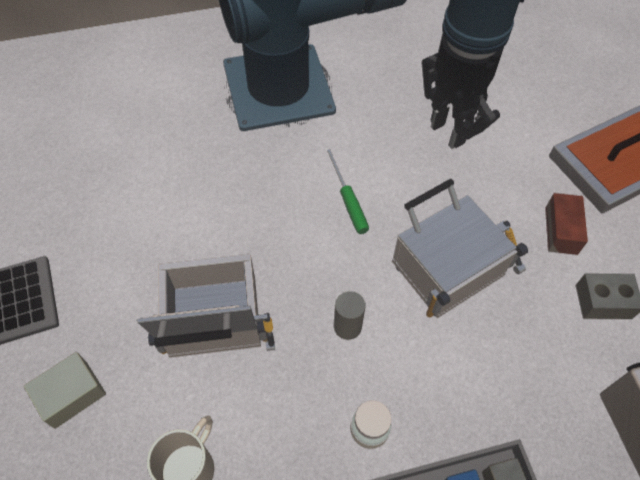

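View pics/wrist_f.png

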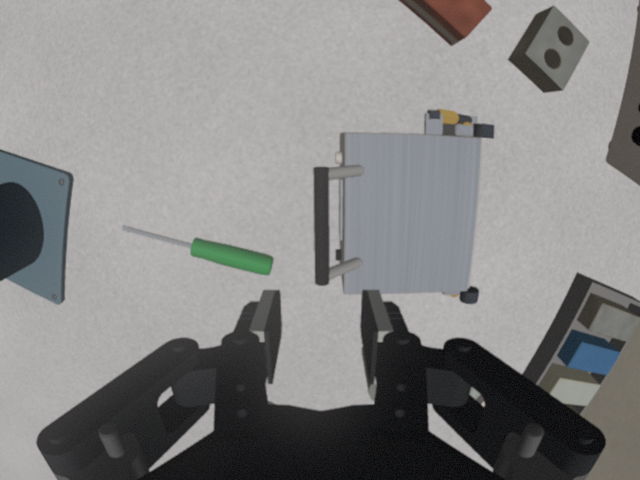

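The flap lies flat on the chamber, the gripper is clear and the spare flap still stands open. One numeric check of the handle height, then I'll hand in.

Run:
```python
from h import *
m=cams.camera_model("wrist");ms=cams.camera_model("scene")
W=cv2.imread("pics/wrist_f.png");S=cv2.imread("pics/scene_f.png")
ew=bar(W,(312,160,332,290),95); es=bar(S,(400,172,460,212),45)
print(ew,es)
e=sorted(ew[0].tolist(),key=lambda p:p[1])
A=tri([fray(m,e[0]),ray(ms,es[0][1])]);B=tri([fray(m,e[1]),ray(ms,es[0][0])]);print(A,B)
M=tri([fray(m,ew[0].mean(0)),ray(ms,es[0].mean(0))]);print(M)
close_job()
```

```text
(array([[320.80961323, 166.96190262],
       [321.98030853, 284.03019714]]), np.int32(1609), (117.07414245605469, 14.359281539916992)) (array([[441., 189.],
       [441., 189.]]), np.int32(1), (0.0, 0.0))
(array([0.4119635 , 0.20762001, 0.11056406]), [np.float64(0.00517964852201662), np.float64(0.005179648522016674)]) (array([0.44944308, 0.15772104, 0.19643459]), [np.float64(0.016404589277726974), np.float64(0.01640458927772703)])
(array([0.43266634, 0.17953665, 0.15668441]), [np.float64(0.006938978311381421), np.float64(0.006938978311381437)])
the job is handed in; nothing more can be done
```

The loaded chamber's flap, on the robot's left, is shut. I gripped its handle bar at about 30 N and eased it along its arc from 1.75 rad to its seat, planned at no more than about 0.6 rad/s. I then let go, lifted the gripper about 16 cm clear, and handed the job in at about 11.6 s.

**What the last checks showed:**
- **Shut:** the force on the tool turned from about -2 N to +9 N (upwards) at the end of the arc, where I expected the seat. The final scene and wrist pictures show the flap flat on the box. I had no direct reading of the flap's angle.
- **Empty chamber:** in the final scene picture its flap stands open, unchanged. I never went near it.
- **Contact:** wrist force stayed below about 10 N at every reading, and about 1 N or less once clear.

**A check that failed:** I tried to confirm the handle's final height by measuring it in two camera views. The dark-colour mask in the scene view caught a single pixel, so the result (0.157 m against an expected 0.143 m, with rays missing by 7 mm) means nothing. The same script handed the job in, so I couldn't repeat it. The shut position therefore rests on the seat force, the gripper height at release (0.142 m, close to the expected 0.143 m) and the pictures.

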